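# Cover the spare key with a board and weigh it down

## Task

Hide the spare key: slide the cover board endways off the long block, without lifting it, until it bridges the gap squarely, centred over the gap with a good bearing on both blocks. Then take the river stone and set it down gently, flat, on the middle of the board to hold it. Leave the key and the ashtray where they are.

Things in the scene. Friction and masses are not known exactly. Their poses are not given: they have to be found in the camera images.
- long_block: Light wooden block screwed down to the crate top, 110 mm (its x) by 130 mm (its y) by 45 mm high. Origin: centre of its underside. The short block stands in line with it, beyond one of its 110 mm wide end faces, on its own +y or -y side, it varies which.
- short_block: Light wooden block screwed down, 110 mm (its x) by 90 mm (its y) by 45 mm high, its axes parallel to the long block's; shifted sideways (along x) by up to 5 mm. Origin: centre of its underside. The open gap between the facing ends of the two blocks is 66 to 74 mm; the block centres are 176 to 184 mm apart.
- board: Loose dark wood cover board, 96 mm (its x) by 200 mm (its y, the sliding direction) by 16 mm thick, 0.24 kg, too wide to grip. Its short ends are rounded (radius 8 mm) to ride onto the other block. Origin: centre of its underside; z up. It starts on top of the long block, roughly in line, overhanging both ends by 20 to 50 mm; it tips if its centre leaves the block before its end reaches the other.
- stone: Smooth grey oval river stone (paperweight), 92 mm long (its x), 56 mm wide (its y), 38 mm high, about 0.32 kg, flat underside, its sides vertical from 15 to 23 mm above its underside. Origin: centre of its underside; z up. It lies on the crate top well to the left or right of the blocks, the ashtray on the other side.
- key: Brass-toned door key, 69 mm long (its x) by 24 mm wide by 4 mm thick, lying on the crate top in the gap between the blocks. Origin: on its underside near its middle. It stays where it is.
- ashtray: Bystander: green ceramic ashtray, 106 mm across, 30 mm high, origin at the centre of its underside. (A steel tiffin 153 mm high and a red plastic spoon also stand at the far back edge of the crate, beyond the work.)
Mind the look-alikes: they are no part of the job. There is more than one size of the stone; the one meant has the size given above. Several things have the shape of the board; the one meant has the colours described above.

How it is judged:
On the way, in this order (a step that is already met when the one before it is completed fails the run):
1. the board bridges the gap, centred and square, lying on both blocks (horizontal distance between board and long_block between 0.08 and 0.12 m and horizontal distance between board and short_block between 0.057 and 0.102 m and x of board in the frame of long_block between -0.025 and 0.025 m and angle between the y axis of board and the y axis of long_block, either way round below 0.15 rad and height (world z) of board between 0.042 and 0.049 m and angle between board's own z axis and vertical below 0.03 rad), for 0.2 s.
2. the stone lies flat on the middle of the bridging board (all of step 1 and horizontal distance between stone and board below 0.03 m and z of stone in the frame of board between 0.012 and 0.021 m and angle between stone's own z axis and vertical below 0.15 rad), for 0.2 s.
At the end, for the whole second after the job is handed in: The board lies level on both blocks, centred over the gap to within 20 mm along and 25 mm across, square within 0.15 rad; the stone lies flat on it, within 30 mm of its centre; both at rest and released; key and ashtray undisturbed (all of step 2 and linear speed of each of stone, board below 0.01 m/s); the robot touches nothing.
It fails at once if the board is lifted (its middle more than 15 mm above the block tops) (height (world z) of board above 0.06 m).
It fails at once if the stone is dropped or pressed onto the board with more than 40 N (contact force between stone and board above 40 N).
It fails at once if the key is moved more than 15 mm (distance of key from where it was at the start of the episode above 0.015 m).
It fails at once if the ashtray is moved more than 25 mm (distance of ashtray from where it was at the start of the episode above 0.025 m).
It also fails if it takes over 64 s, if anything falls off the work surface, if the arm or the gripper's body presses on something with over 40 N, if the wrist force passes 120 N, or if a joint passes its speed limit or range.

## Robot

A 7-joint arm with a two-finger parallel gripper is mounted at the origin on the work surface. World frame = base frame: x ahead of the robot, y to its left, z up, the work surface at z = 0. Lengths are in m, angles in rad, forces in N, time in s.
With the tool pointing down it reaches from about 0.4 to 0.9 m from the base axis. Payload 5.6 kg.
Tool frame: the origin (TCP) lies midway between the tips of the shut fingers; the grasp point (between the pads) lies arm.grasp_offset behind it (arm.grasp_offset is the distance from the TCP to the grasp point, in m); z points along the fingers, y is the line along which they close (so a half turn about z gives the same grasp; the last joint's range is limited). The gripper opens to 92 mm and grips with 3 to 60 N. Pads are 20 mm wide; open, the fingers measure 128 mm over their backs; the gripper's body (75 mm by 189 mm) begins 69 mm behind the grasp point.
Start: joints at [-1.299, 0.468, -0.012, 1.603, 0.006, 1.071, -0.056], TCP at [0.201, 0.618, 0.215] pointing down, gripper open.
Joint ranges: [-2.53, 2.53], [-0.31, 2.02], [-1.57, 1.55], [0.28, 2.44], [-1.29, 4.43], [0.15, 1.84], [-2.92, 2.92]. Speed limits (rad/s): [2.57, 2.57, 3.14, 3.14, 3.14, 3.14, 3.14].

## Interface

Orientations are given as a rotation vector (axis times angle).
In Python, from rig import monitor, optics, arm gives the robot as it stands.
- The arm moves only by the shell command python3 -m inch 'ROWS' [OPENING] [FORCE]. ROWS is JSON, a list of rows, each a list of 2 entries, a list of its own where there are three numbers: the shift along the tool's x, y, z in units of 40 mm (1.0 is 40 mm), then the turn, a rotation vector about the tool's x, y, z in rad. In form: [[[x, y, z], [ax, ay, az]], ...]. A call has 1 to 5 rows; each row shifts and turns the commanded pose from where the row before left it, along the tool's axes as they then stand; what a row does not reach is not made up. A row lasts 1/12 s, in which the tool goes at most 41.7 mm and 7.16 degrees, less where a joint would pass 70% of its speed; a pose out of reach is approached as far as the arm can. A call is refused whole if a number of a shift passes 1 or a number of a turn 0.125, either way. A call with a gripper value outside its range is refused whole. OPENING is the opening in per cent of the stroke, from 0 (shut) to 100 (fully open), set as the call begins (- or left out, the last holds). The fingers move at their own pace and stop on an object; FORCE is the grip in N (left out, the last holds). Time passes only in rows, so rows that do not move let the fingers close. It gives the time, the measured TCP pose, the force, the opening and the grip force at its end, in the units of the state.
- monitor.state(): the state, without advancing time (a new reading comes with each control period).
- optics.read_camera(name): name is "scene" or "top" or "wrist"; returns a dict with "frame" (480x640x3 uint8, blue, green, red), "fx", "fy", "cx", "cy" (pixels), "position" and "orientation" of the camera in the world; the wrist camera has in their place "T_tool_cam" (4x4, takes a point from camera to tool coordinates, whose origin is the TCP and whose axes are the flange's). Camera axes: x right, y down, z forward; pixel columns grow to the right and rows downward; lengths in m; the calibration is good to about 2 mm. A picture is of the moment at which its call begins: read the wrist's pose just before it. There is no depth.
- arm.close_job(): hands the job in; it is judged then, once.
Trained networks look in the newest picture that a camera, given by its name, has taken for a name from the list of things; names that differ only in an ending like _2 or _b are one class to them, and where a whole thing is asked for, a point or a joint stands for the part that bears it (a point fixed in the world has none). Each returns a list of dicts, best first, with "p" (0 to 1); they miss things now and then, are a little off and sometimes report something else, mostly with a low value. They report only what shows in the picture. A call takes as long as a camera call. They do not tell look-alikes from the thing itself.
- optics.recognise(camera, label): "rect" ([left, top, right, bottom] in pixels, round what is visible of it).
- optics.trace(camera, label): "mask" (480x640 bool, what is visible of it) and "rect" ([left, top, right, bottom] in pixels, round what is visible of it).
- optics.landmark_of(camera, label): "location" ([column, row] in pixels: a listed point, or the origin of a listed thing).
The state is a dict: "clock": time; "joint_positions": joint angles; "dq": joint speeds; "joint_torque": joint torques, N m; "eef_pos": TCP position; "orientation": TCP orientation; "ft_force": force on the tool from outside, world axes, zero at the start; "moment": the same for the moment, N m; "width": finger opening in m; "finger_force": force on a finger pad.
Only numpy, scipy, OpenCV 4.12 (cv2) and the standard library are available. Lean on these libraries where they do the work, as an engineer would, in place of code of your own. Each camera call takes 0.05 s, during which the arm holds its last target. There are 200 camera calls.

## Working session

There is one attempt and no reset: what is moved stays moved. The work goes in short steps, Python scripts to look and compute and a shell command to move; the robot and the scene stay as the last step left them, time stands still between calls to the robot, and variables do not carry over. Pictures are saved under pics/ and viewed, at most 10 in all, crops included, and the job is handed in when it is done.

```bash
mkdir -p pics; cat > h.py <<'E'
import numpy as np, cv2
from scipy.spatial.transform import Rotation as R
from rig import monitor, optics, arm
def cam(name):
    s=monitor.state(); c=optics.read_camera(name)
    K=np.array([[c['fx'],0,c['cx']],[0,c['fy'],c['cy']],[0,0,1]])
    if 'T_tool_cam' in c:
        T=np.eye(4);T[:3,:3]=R.from_rotvec(s['orientation']).as_matrix();T[:3,3]=s['eef_pos'];T=T@np.array(c['T_tool_cam'])
    else:
        T=np.eye(4);o=np.array(c['orientation']);T[:3,:3]=o if o.shape==(3,3) else R.from_rotvec(o).as_matrix();T[:3,3]=c['position']
    return c['frame'],K,T
def px2w(px,K,T,z):
    d=T[:3,:3]@np.linalg.inv(K)@np.array([px[0],px[1],1.]); o=T[:3,3]
    return o+d*(z-o[2])/d[2]
def w2px(p,K,T):
    q=K@(T[:3,:3].T@(np.array(p)-T[:3,3])); return q[:2]/q[2]
E
python3 - <<'E'
from h import *
s=monitor.state();print(s,arm.grasp_offset)
for n in('top','scene'):
    f,K,T=cam(n);cv2.imwrite(f'pics/{n}0.png',f);print(n,K[0,0],T.round(3).tolist())
    for l in('board','stone','long_block','short_block','key','ashtray'):
        for d in optics.trace(n,l)[:4]:
            m=d['mask'].astype(np.uint8);r=cv2.minAreaRect(cv2.findNonZero(m));print(l,round(d['p'],2),np.round(d['rect']),np.round(r[0]),np.round(r[1]),round(r[2]))
E
```

```text
{'clock': 0.0, 'joint_positions': array([-1.29899534,  0.46837196, -0.0115897 ,  1.60363185,  0.0059986 ,
        1.07142091, -0.05630993]), 'dq': array([-0.00041132,  0.00151017,  0.00071321, -0.00013369, -0.001154  ,
        0.00038064, -0.00040464]), 'joint_torque': array([-5.39889297e-04, -5.20570743e+01, -1.26322842e-02, -2.43744564e+01,
       -5.66133857e-02,  1.73655781e-02,  1.67907133e-04]), 'eef_pos': array([0.20114774, 0.61746493, 0.21364034]), 'orientation': array([-4.92558607e-01, -3.10258336e+00,  2.81354846e-03]), 'ft_force': array([-0.18436726, -0.2842903 , -0.40048109]), 'moment': array([0.02238371, 0.00111981, 0.00836757]), 'finger_force': 0.0, 'width': 0.09216425714301563} 0.0187
top 579.8460684115905 [[0.008, -0.997, 0.079, 0.371], [-1.0, -0.01, -0.022, 0.078], [0.023, -0.079, -0.997, 1.433], [0.0, 0.0, 0.0, 1.0]]
board 0.92 [247. 190. 331. 236.] [289. 213.] [41. 84.] 83
board 0.8 [254. 265. 344. 335.] [299. 300.] [83. 40.] 26
stone 0.97 [167. 234. 194. 267.] [180. 250.] [23. 37.] 45
stone 0.88 [176. 190. 199. 209.] [187. 198.] [25. 16.] 45
stone 0.62 [120. 243. 
[... 258 characters left out ...]
.385, -0.517, 0.989], [0.644, -0.454, 0.616, -0.529], [0.002, -0.804, -0.595, 0.646], [0.0, 0.0, 0.0, 1.0]]
board 0.75 [221. 211. 316. 257.] [268. 231.] [31. 92.] 76
board 0.67 [303. 217. 393. 283.] [348. 246.] [47. 84.] 42
stone 0.94 [371. 184. 395. 208.] [383. 194.] [28. 21.] 45
stone 0.76 [413. 208. 442. 225.] [426. 216.] [15. 27.] 90
stone 0.54 [390. 168. 409. 187.] [400. 175.] [16. 16.] 90
long_block 0.94 [319. 240. 395. 289.] [361. 270.] [35. 79.] 64
short_block 0.87 [259. 275. 337. 342.] [300. 306.] [73. 57.] 30
key 0.66 [321. 282. 352. 298.] [335. 290.] [32.  8.] 27
ashtray 0.84 [114. 361. 191. 430.] [152. 396.] [62. 75.] 45
ashtray 0.46 [346. 237. 395. 290.] [372. 266.] [16. 61.] 42
```

View pics/top0.png

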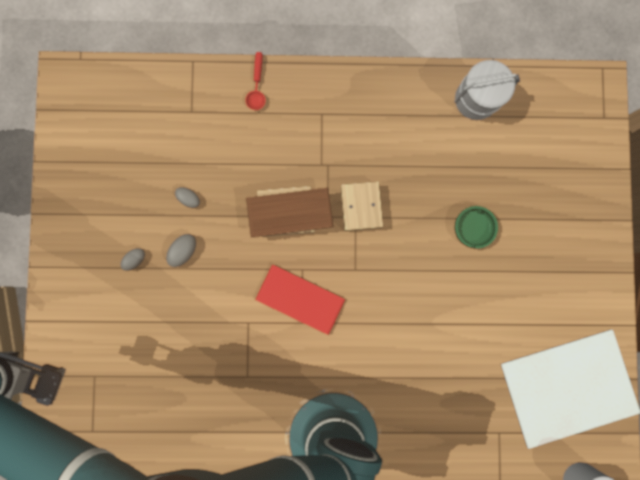

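```bash
python3 - <<'E'
from h import *
f,K,T=cam('top')
def rr(mask,z):
    c=max(cv2.findContours(mask.astype(np.uint8),0,1)[0],key=cv2.contourArea)[:,0]
    p=np.array([px2w(q,K,T,z)[:2] for q in c],np.float32)
    r=cv2.minAreaRect(p*1000);return np.round(r[0]),np.round(r[1]),round(r[2],1)
for l,z in(('board',.061),('stone',.019),('long_block',.045),('short_block',.045),('ashtray',.03)):
    for d in optics.trace('top',l)[:4]: print(l,round(d['p'],2),np.round(d['rect']),rr(d['mask'],z))
img=f.copy()
cv2.imwrite('pics/crop0.png',cv2.resize(f[130:350,100:400],None,fx=2.6,fy=2.6,interpolation=cv2.INTER_CUBIC))
E
```

```text
board 0.86 [256. 265. 344. 336.] (array([331.,  83.]), array([193.,  94.]), 65.0)
board 0.64 [246. 191. 330. 238.] (array([539., 110.]), array([ 97., 199.]), 8.4)
board 0.23 [453. 206. 500. 250.] (array([ 507., -337.]), array([ 99., 104.]), 0.6)
stone 0.91 [173. 188. 199. 205.] (array([577., 362.]), array([67., 42.]), 64.0)
stone 0.69 [121. 246. 144. 270.] (array([425., 490.]), array([41., 66.]), 46.4)
long_block 0.57 [257. 184. 316. 237.] (array([593., 127.]), array([ 12., 124.]), 7.5)
ashtray 0.97 [454. 206. 498. 250.] (array([ 510., -345.]), array([101., 104.]), 0.6)
```

View pics/crop0.png

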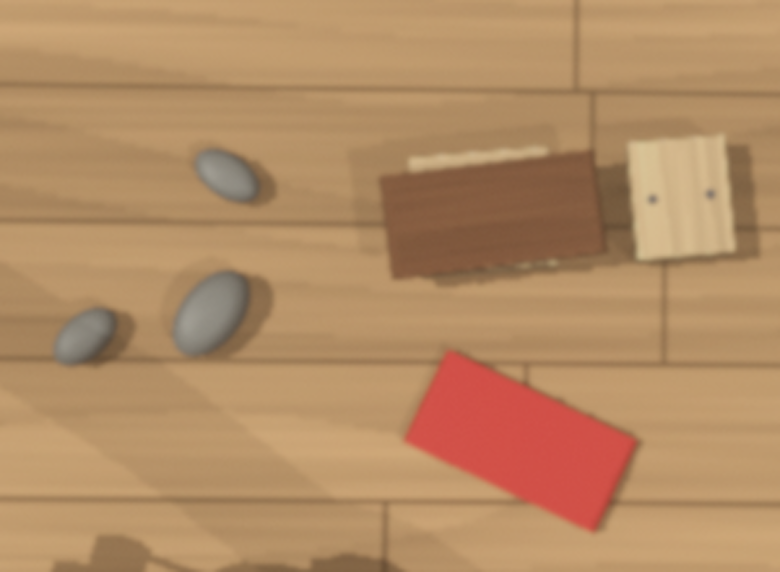

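Stone candidates are the grey ovals at (180,250), (187,198) and (132,259). The first is the largest at about 92×56 mm, so I choose it. Board candidates are the dark brown one at (289,213), which I choose, the red one at (299,300), and the white sheet at (570,388). The crop confirms the dark board on light blocks, with the short block to the right at (362,206).

```bash
python3 - <<'E'
from h import *
f,K,T=cam('top')
W=lambda c,z:np.array([px2w((x/2.6+100-.3,y/2.6+130-.3),K,T,z)[:2] for x,y in c])*1000
b=W([(380,177),(594,151),(606,250),(393,278)],.061)
s=W([(628,143),(723,135),(735,251),(638,260)],.045)
lb=W([(408,164),(548,152),(558,262)],.045)
for n,q in(('board',b),('short',s)):
    a=q[1]-q[0]+q[2]-q[3]; print(n,q.round(),q.mean(0).round(1),'dir deg',np.degrees(np.arctan2(a[1],a[0])).round(1))
print('long',lb.round())
st=W([(212,313),(235,272),(190,354)],.019);print('stone',st.round(1))
for d in optics.trace('top','stone'): print(d['p'],np.round(d['rect']), [px2w(d['mask'].nonzero()[::-1] and (d['mask'].nonzero()[1].mean(),d['mask'].nonzero()[0].mean()),K,T,.019).round(4)])
st=monitor.state();print(R.from_rotvec(st['orientation']).as_matrix().round(3))
E
```

```text
board [[572. 213.]
 [598.  17.]
 [507.   5.]
 [479. 199.]] [538.9 108.7] dir deg -82.1
short [[ 609.  -15.]
 [ 617. -104.]
 [ 509. -115.]
 [ 499.  -25.]] [558.5 -65. ] dir deg -84.3
long [[587. 189.]
 [599.  59.]
 [497.  49.]]
stone [[447.9 371.4]
 [486.5 351. ]
 [409.4 390.8]]
0.89 [120. 244. 145. 270.] [array([0.4249, 0.4888, 0.019 ])]
0.83 [164. 233. 196. 268.] [array([0.4467, 0.3735, 0.019 ])]
0.83 [174. 188. 201. 209.] [array([0.5764, 0.3611, 0.019 ])]
[[-0.951  0.31   0.   ]
 [ 0.31   0.951  0.   ]
 [-0.     0.    -1.   ]]
```

```bash
python3 -m inch '[[[0,0,0],[0,0,0.12]],[[0,0,0],[0,0,0.12]],[[0,0,0],[0,0,0.12]],[[0,0,0],[0,0,0.12]],[[0,0,0],[0,0,0.12]]]' 50 20 >/dev/null
python3 -m inch '[[[0,0,0],[0,0,0.12]],[[0,0,0],[0,0,0.12]],[[0,0,0],[0,0,0.12]],[[0,0,0],[0,0,0.12]],[[0,0,0],[0,0,0.08]]]'
python3 -m inch '[[[-0.8,0.59,0],[0,0,0]],[[-0.8,0.59,0],[0,0,0]],[[-0.8,0.59,0],[0,0,0]],[[-0.8,0.59,0],[0,0,0]],[[-0.8,0.59,0],[0,0,0]]]'
python3 -m inch '[[[-0.8,0.59,0],[0,0,0]],[[-0.8,0.59,0],[0,0,0]],[[-0.8,0.59,0],[0,0,0]],[[-0.8,0.59,0],[0,0,0]],[[-0.8,0.59,0],[0,0,0]]]'
python3 -m inch '[[[-0.8,0.59,0],[0,0,0]],[[-0.8,0.59,0],[0,0,0]],[[0,0,0],[0,0,0]],[[0,0,0],[0,0,0]]]'
python3 - <<'E'
from h import *
f,K,T=cam('wrist');cv2.imwrite('pics/w1.png',f)
s=monitor.state();print(s['eef_pos'],R.from_rotvec(s['orientation']).as_matrix().round(3).tolist(),s['width'],T[:3,3])
E
```

```text
clock: 1.93
eef_pos: [0.2012, 0.6181, 0.2146]
orientation: [2.119, 2.32, 0.0]
ft_force: [0.4, -0.2, -0.8]
width: 0.0462
finger_force: 0.0
clock: 2.35
eef_pos: [0.335, 0.4687, 0.2148]
orientation: [-2.112, -2.326, -0.001]
ft_force: [0.6, 0.6, -0.1]
width: 0.0457
finger_force: 0.0
clock: 2.77
eef_pos: [0.4679, 0.3206, 0.215]
orientation: [-2.112, -2.325, -0.001]
ft_force: [0.6, -0.4, 0.1]
width: 0.0464
finger_force: 0.0
clock: 3.1
eef_pos: [0.5217, 0.2602, 0.2148]
orientation: [2.118, 2.319, 0.0]
ft_force: [-0.4, -0.3, 0.4]
width: 0.046
finger_force: 0.0
[0.52023807 0.26244499 0.21458617] [[-0.094, 0.996, -0.0], [0.996, 0.094, 0.0], [0.0, -0.0, -1.0]] 0.046010599554732044 [0.51409106 0.34035542 0.3839701 ]
```

View pics/w1.png

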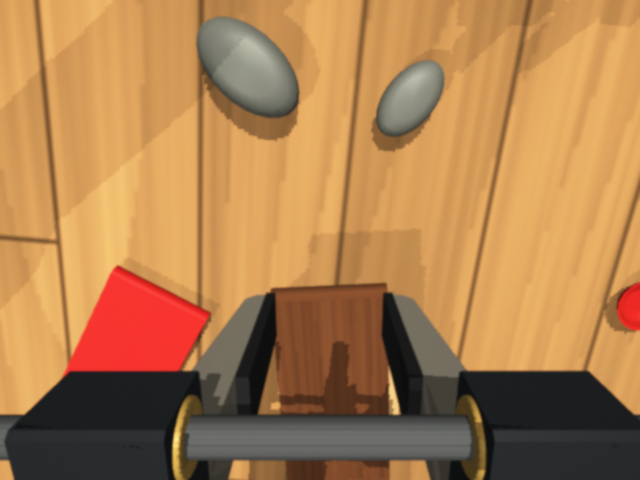

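The wrist view shows the board's trailing end at row ≈287, columns 272–386. The big stone is at (248,67) and a small look-alike at (410,98).

```bash
python3 - <<'E'
from h import *
f,K,T=cam('wrist')
a=px2w((272,288),K,T,.055);b=px2w((386,284),K,T,.055);print(a.round(4),b.round(4),(a+b)/2,np.linalg.norm(a-b))
p=monitor.state();M=R.from_rotvec(p['orientation']).as_matrix();print('tool delta mm to end',(M.T@((a+b)/2-p['eef_pos'])*1000).round(1))
for d in optics.trace('wrist','stone')[:2]:
    c=max(cv2.findContours(d['mask'].astype(np.uint8),0,1)[0],key=cv2.contourArea)[:,0]
    q=np.array([px2w(v,K,T,.019)[:2]*1000 for v in c],np.float32);print(d['p'],cv2.minAreaRect(q))
E
```

```text
[0.4787 0.2072 0.055 ] [0.5714 0.2195 0.055 ] [0.52506403 0.21335846 0.055     ] 0.0935699550472467
tool delta mm to end [-50.8   0.8 159.5]
0.6 ((577.1265869140625, 363.43792724609375), (66.9728775024414, 42.7962760925293), 51.0993766784668)
0.56 ((447.1707763671875, 373.8497314453125), (56.43902587890625, 92.26277923583984), 50.139373779296875)
```

```bash
python3 -m inch '[[[0,0,0.9],[0,0,0]],[[0,0,0.9],[0,0,0]],[[0,0,0.9],[0,0,0]],[[0,0,0.8],[0,0,0]],[[0,0,0.4],[0,0,0]]]' >/dev/null
python3 -m inch '[[[0,0,0.22],[0,0,0]],[[0,0,0],[0,0,0]],[[0,0,0],[0,0,0]],[[0,0,0],[0,0,0]]]'
```

```text
clock: 4.0
eef_pos: [0.5208, 0.264, 0.0513]
orientation: [2.111, 2.326, 0.004]
ft_force: [0.1, -0.7, 0.1]
width: 0.046
finger_force: 0.0
```

```bash
python3 -m inch '[[[-0.3,0,0.04],[0,0,0]],[[-0.3,0,0],[0,0,0]],[[-0.2,0,0],[0,0,0]],[[-0.15,0,0],[0,0,0]],[[-0.15,0,0],[0,0,0]]]'
python3 -m inch '[[[-0.15,0,0],[0,0,0]],[[-0.15,0,0],[0,0,0]],[[-0.15,0,0],[0,0,0]],[[-0.15,0,0],[0,0,0]],[[-0.15,0,0],[0,0,0]]]'
python3 -m inch '[[[-0.15,0,0],[0,0,0]],[[-0.15,0,0],[0,0,0]],[[-0.15,0,0],[0,0,0]],[[-0.15,0,0],[0,0,0]],[[0,0,0],[0,0,0]]]'
python3 - <<'E'
from h import *
f,K,T=cam('top');cv2.imwrite('pics/t2.png',cv2.resize(f[150:270,220:420],None,fx=4,fy=4,interpolation=cv2.INTER_CUBIC))
E
```

```text
clock: 4.42
eef_pos: [0.5247, 0.2182, 0.0487]
orientation: [2.114, 2.324, 0.002]
ft_force: [0.3, 3.5, 0.3]
width: 0.046
finger_force: 1.2
clock: 4.83
eef_pos: [0.5273, 0.1897, 0.0485]
orientation: [-2.111, -2.326, -0.002]
ft_force: [-0.9, 4.4, 2.9]
width: 0.0464
finger_force: 2.2
clock: 5.25
eef_pos: [0.5296, 0.1634, 0.0482]
orientation: [2.114, 2.323, -0.001]
ft_force: [0.6, 0.4, 1.2]
width: 0.0459
finger_force: 0.7
```

View pics/t2.png

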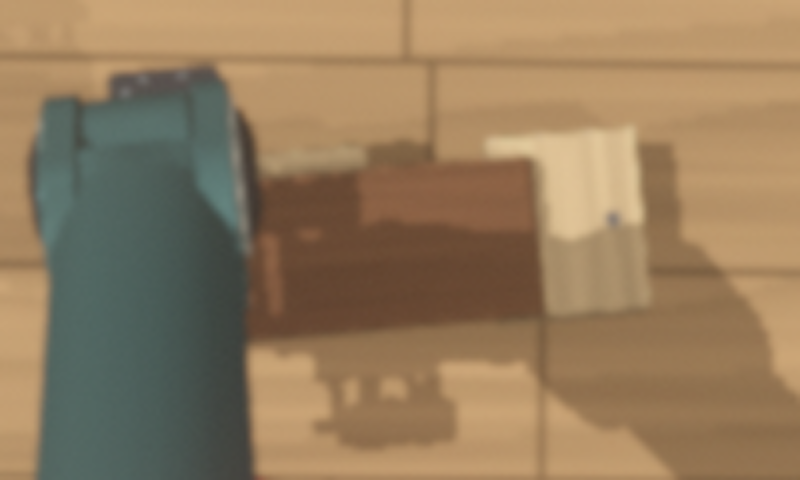

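The board's leading end is now on the short block, with corners at crop (532,158) and (546,317). The block's far end runs (635,125)–(650,303), and the board looks square.

```bash
python3 - <<'E'
from h import *
f,K,T=cam('top')
W=lambda x,y,z:px2w((x/4+220-.4,y/4+150-.4),K,T,z)[:2]*1000
a,b=W(532,158,.057),W(546,317,.057);print('lead',a,b,(a+b)/2)
a,b=W(635,125,.045),W(650,303,.045);print('short far',a,b,(a+b)/2); print('near corner',W(487,138,.045),'long near',W(366,150,.045))
E
```

```text
lead [596.33793674 -41.9597389 ] [500.59027187 -50.64862512] [548.46410431 -46.30418201]
short far [ 619.27719679 -105.5324143 ] [ 510.86204945 -114.58164515] [ 565.06962312 -110.05702973]
near corner [610.20256849 -15.66600049] long near [601.97151904  57.54455403]
```

```bash
python3 -m inch '[[[-0.15,0,-0.02],[0,0,0]],[[-0.15,0,0],[0,0,0]],[[-0.15,0,0],[0,0,0]],[[-0.15,0,0],[0,0,0]],[[-0.12,0,0],[0,0,0]]]'
python3 -m inch '[[[-0.1,0,0],[0,0,0]],[[-0.1,0,0],[0,0,0]],[[0,0,0],[0,0,0]],[[0,0,0],[0,0,0]],[[0,0,0],[0,0,0]]]'
```

```text
clock: 5.77
eef_pos: [0.532, 0.1355, 0.0488]
orientation: [2.113, 2.325, -0.001]
ft_force: [-0.7, 0.8, -1.6]
width: 0.0461
finger_force: 0.7
clock: 6.18
eef_pos: [0.5331, 0.1286, 0.0491]
orientation: [2.112, 2.325, 0.0]
ft_force: [0.8, 1.0, 1.0]
width: 0.046
finger_force: 0.0
```

```bash
python3 -m inch '[[[0.3,0,0],[0,0,0]],[[0.4,0,-0.1],[0,0,0]],[[0,0,-0.9],[0,0,0]],[[0,0,-0.9],[0,0,0]],[[0,0,-0.9],[0,0,0]]]' 100 20
python3 -m inch '[[[0.97,-0.26,0],[0,0,0]],[[0.97,-0.26,0],[0,0,0]],[[0.97,-0.26,0],[0,0,0]],[[0.97,-0.26,0],[0,0,0]],[[0.97,-0.26,0],[0,0,0]]]'
python3 -m inch '[[[0.7,-0.2,0],[0,0,0]],[[0,0,0],[0,0,-0.12]],[[0,0,0],[0,0,-0.12]],[[0,0,0],[0,0,-0.12]],[[0,0,0],[0,0,-0.12]]]'
python3 -m inch '[[[0,0,0],[0,0,-0.12]],[[0,0,0],[0,0,-0.12]],[[0,0,0],[0,0,-0.06]],[[0,0,0],[0,0,0]],[[0,0,0],[0,0,0]]]'
python3 - <<'E'
from h import *
s=monitor.state();M=R.from_rotvec(s['orientation']).as_matrix();print(s['eef_pos'],M.round(3).tolist(),(M.T@(np.array([.447,.3738,.003])-s['eef_pos'])/.04).round(2))
f,K,T=cam('top');cv2.imwrite('pics/t3.png',cv2.resize(f[150:270,220:420],None,fx=4,fy=4,interpolation=cv2.INTER_CUBIC))
f,K,T=cam('wrist');cv2.imwrite('pics/w3.png',f);print(w2px((.447,.3738,.038),K,T))
E
```

```text
clock: 6.6
eef_pos: [0.5294, 0.158, 0.1619]
orientation: [-2.11, -2.327, 0.002]
ft_force: [0.9, 0.4, -0.7]
width: 0.0768
finger_force: 0.0
clock: 7.02
eef_pos: [0.4583, 0.3477, 0.1614]
orientation: [-2.111, -2.326, -0.001]
ft_force: [1.5, -0.1, 0.7]
width: 0.0918
finger_force: 0.0
clock: 7.43
eef_pos: [0.4482, 0.3733, 0.1609]
orientation: [-1.488, -2.767, 0.0]
ft_force: [-0.2, -0.4, -0.3]
width: 0.0918
finger_force: 0.0
clock: 7.85
eef_pos: [0.4488, 0.3725, 0.161]
orientation: [-1.072, -2.953, -0.0]
ft_force: [0.0, -0.7, 0.9]
width: 0.0919
finger_force: 0.0
[0.4487629  0.37252948 0.1610129 ] [[-0.767, 0.641, -0.0], [0.641, 0.767, 0.0], [0.0, 0.0, -1.0]] [ 0.05 -0.    3.95]
[328.2055865  236.54849602]
```

View pics/t3.png

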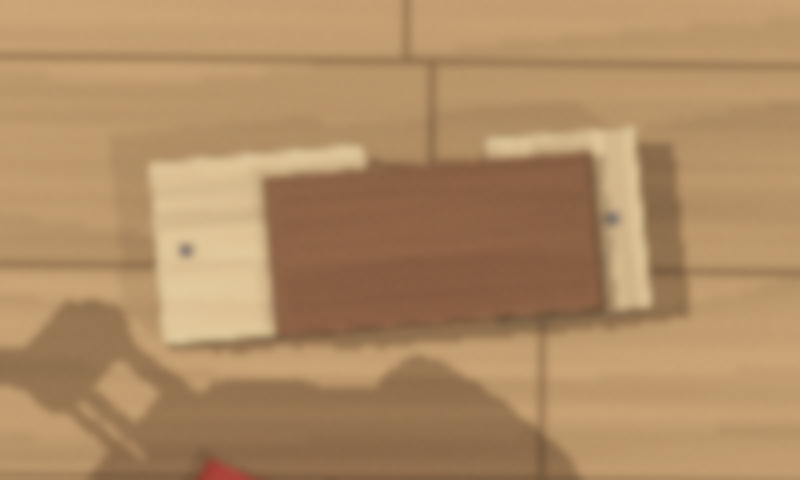

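View pics/w3.png

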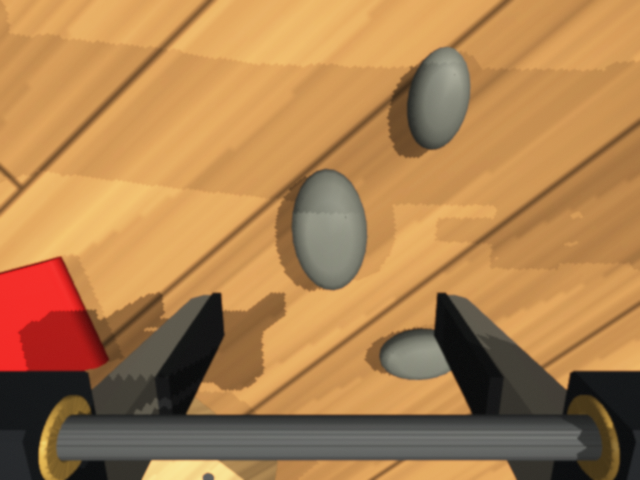

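The board is bridging square: corners (262,180), (590,153), (606,310), (275,335). The stone is at wrist (330,229), lined up between the fingers. I'll descend and check the board numbers.

```bash
python3 -m inch '[[[0.1,0.02,0.9],[0,0,0]],[[0,0,0.9],[0,0,0]],[[0,0,0.9],[0,0,0]],[[0,0,0.6],[0,0,0]],[[0,0,0.4],[0,0,0]]]'
python3 -m inch '[[[0,0,0.2],[0,0,0]],[[0,0,0],[0,0,0]],[[0,0,0],[0,0,0]],[[0,0,0],[0,0,0]]]'
python3 - <<'E'
from h import *
f,K,T=cam('top')
W=lambda x,y,z:px2w((x/4+220-.4,y/4+150-.4),K,T,z)[:2]*1000
c=np.array([W(*p,.057) for p in((262,180),(590,153),(606,310),(275,335))]);print('board',c.mean(0).round(1))
L=np.array([W(*p,.045) for p in((148,163),(165,345),(366,148),(485,140),(635,125),(651,307))]).round(1);print(L.tolist())
u=L[2]-L[0];u/=np.linalg.norm(u);x=L[0]-L[1];x/=np.linalg.norm(x)
lc=(L[0]+L[1])/2+65*u; sc=(L[4]+L[5])/2-45*u; b=c.mean(0);print(u,lc,sc,'d',np.linalg.norm(b-lc),np.linalg.norm(b-sc),'gapmid off',(b-(L[2]+L[3])/2)@u,'x',(b-lc)@x)
E
```

```text
clock: 8.37
eef_pos: [0.4451, 0.3741, 0.01]
orientation: [-1.07, -2.952, 0.006]
ft_force: [-1.7, 0.5, 0.3]
width: 0.0916
finger_force: 0.0
clock: 8.7
eef_pos: [0.4475, 0.3759, 0.0063]
orientation: [1.07, 2.953, 0.003]
ft_force: [-0.9, 0.6, 0.9]
width: 0.0918
finger_force: 0.0
board [543.5  16.8]
[[592.5, 188.9], [482.5, 177.0], [603.2, 57.6], [609.0, -14.5], [619.3, -105.5], [508.4, -115.2]]
[ 0.08122351 -0.99669591] [542.77952785 118.16476568] [560.19494226 -65.49868393] d 101.35620072401963 83.97685839586646 gapmid off -0.3578947102678125 x -10.137873873858142
```

```bash
python3 -m inch '[[[0,0,0.08],[0,0,0]],[[0,0,0],[0,0,0]],[[0,0,0],[0,0,0]]]'
python3 -m inch '[[[0,0,0],[0,0,0]],[[0,0,0],[0,0,0]],[[0,0,0],[0,0,0]],[[0,0,0],[0,0,0]],[[0,0,0],[0,0,0]]]' 0 25
python3 -m inch '[[[0,0,0],[0,0,0]],[[0,0,0],[0,0,0]],[[0,0,0],[0,0,0]],[[0,0,0],[0,0,0]],[[0,0,0],[0,0,0]]]'
```

```text
clock: 9.0
eef_pos: [0.4468, 0.3752, 0.0023]
orientation: [1.07, 2.954, 0.001]
ft_force: [-0.4, -0.2, 0.3]
width: 0.092
finger_force: 0.0
clock: 9.42
eef_pos: [0.4467, 0.3751, 0.0018]
orientation: [1.07, 2.954, 0.0]
ft_force: [-0.0, 0.9, 0.7]
width: 0.0604
finger_force: 0.0
clock: 9.83
eef_pos: [0.4466, 0.375, 0.0018]
orientation: [-1.07, -2.954, 0.0]
ft_force: [-0.0, -0.2, -0.0]
width: 0.054
finger_force: 25.0
```

```bash
python3 -m inch '[[[0,0,-0.3],[0,0,0]],[[0,0,-0.7],[0,0,0]],[[0,0,-0.9],[0,0,0]],[[0,0,-0.9],[0,0,0]],[[0,0,-0.5],[0,0,0]]]'
python3 -m inch '[[[-0.38,-0.26,0],[0,0,0]],[[-0.62,-0.44,0],[0,0,0]],[[-0.7,-0.49,0],[0,0,0]],[[-0.7,-0.49,0],[0,0,0]],[[-0.7,-0.49,0],[0,0,0]]]'
python3 -m inch '[[[-0.7,-0.49,0],[0,0,0]],[[-0.7,-0.49,0],[0,0,0]],[[-0.7,-0.49,0],[0,0,0]],[[-0.7,-0.49,0],[0,0,0]],[[-0.7,-0.49,0],[0,0,0]]]'
python3 -m inch '[[[-0.6,-0.41,0],[0,0,0]],[[-0.4,-0.27,0],[0,0,0]],[[0,0,0],[0,0,0]],[[0,0,0],[0,0,0]],[[0,0,0],[0,0,0]]]'
python3 - <<'E'
from h import *
s=monitor.state();M=R.from_rotvec(s['orientation']).as_matrix();print(s['eef_pos'],s['finger_force'],(M.T@(np.array([.5435,.0168,.063])-s['eef_pos'])/.04).round(2))
f,K,T=cam('wrist');cv2.imwrite('pics/w4.png',f)
E
```

```text
clock: 10.25
eef_pos: [0.4477, 0.3758, 0.1379]
orientation: [1.07, 2.952, 0.006]
ft_force: [1.8, 0.3, -3.6]
width: 0.0543
finger_force: 25.0
clock: 10.67
eef_pos: [0.4859, 0.2274, 0.1342]
orientation: [-1.069, -2.954, 0.0]
ft_force: [-0.4, 0.7, -3.6]
width: 0.0544
finger_force: 25.0
clock: 11.08
eef_pos: [0.5307, 0.0624, 0.1342]
orientation: [-1.07, -2.953, -0.0]
ft_force: [0.5, 0.4, -3.9]
width: 0.0539
finger_force: 25.0
clock: 11.5
eef_pos: [0.5438, 0.0185, 0.1338]
orientation: [-1.068, -2.953, -0.001]
ft_force: [0.1, -0.2, -4.4]
width: 0.0541
finger_force: 25.0
[0.54383946 0.01845714 0.13380824] 24.999440592946485 [-0.02 -0.04  1.77]
```

View pics/w4.png

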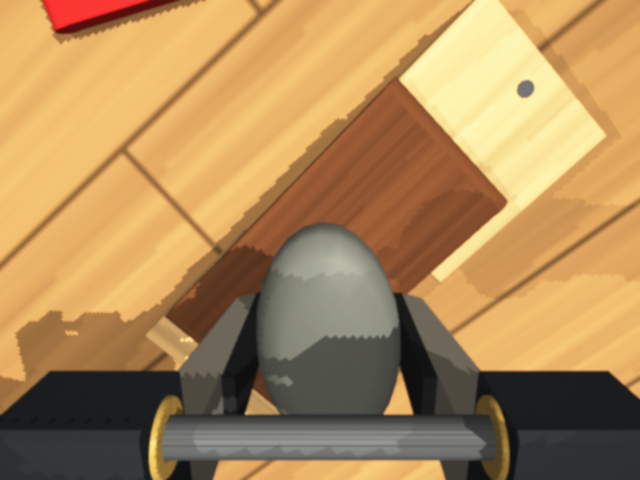

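The stone is held at (330,320) above the board's middle. I'll lower it gently.

```bash
python3 -m inch '[[[0,-0.04,0.4],[0,0,0]],[[0,0,0.4],[0,0,0]],[[0,0,0.4],[0,0,0]],[[0,0,0.25],[0,0,0]],[[0,0,0.1],[0,0,0]]]'
python3 -m inch '[[[0,0,0.02],[0,0,0]],[[0,0,0.02],[0,0,0]],[[0,0,0.02],[0,0,0]],[[0,0,0],[0,0,0]],[[0,0,0],[0,0,0]]]'
```

```text
clock: 11.97
eef_pos: [0.5421, 0.0176, 0.0703]
orientation: [-1.066, -2.952, 0.001]
ft_force: [-0.4, 0.0, -4.4]
width: 0.054
finger_force: 25.0
clock: 12.38
eef_pos: [0.5439, 0.0164, 0.07]
orientation: [1.069, 2.953, 0.001]
ft_force: [-0.6, -0.2, -3.7]
width: 0.0536
finger_force: 25.0
```

```bash
python3 -m inch '[[[0,0,0.03],[0,0,0]],[[0,0,0.03],[0,0,0]],[[0,0,0.03],[0,0,0]],[[0,0,0],[0,0,0]],[[0,0,0],[0,0,0]]]'
python3 -m inch '[[[0,0,0.02],[0,0,0]],[[0,0,0.02],[0,0,0]],[[0,0,0],[0,0,0]],[[0,0,0],[0,0,0]]]'
```

```text
clock: 12.8
eef_pos: [0.5433, 0.0163, 0.0657]
orientation: [-1.07, -2.954, 0.0]
ft_force: [0.1, -0.0, -4.5]
width: 0.054
finger_force: 25.0
clock: 13.13
eef_pos: [0.5434, 0.0163, 0.0641]
orientation: [-1.07, -2.954, 0.0]
ft_force: [0.0, -0.5, -4.0]
width: 0.054
finger_force: 25.0
```

```bash
python3 -m inch '[[[0,0,0.02],[0,0,0]],[[0,0,0],[0,0,0]],[[0,0,0],[0,0,0]],[[0,0,0],[0,0,0]]]'
python3 -m inch '[[[0,0,0.015],[0,0,0]],[[0,0,0],[0,0,0]],[[0,0,0],[0,0,0]],[[0,0,0],[0,0,0]]]'
```

```text
clock: 13.47
eef_pos: [0.5434, 0.0163, 0.0634]
orientation: [1.07, 2.954, 0.0]
ft_force: [0.2, 0.1, -3.4]
width: 0.054
finger_force: 25.0
clock: 13.8
eef_pos: [0.5434, 0.0163, 0.0628]
orientation: [1.07, 2.954, 0.0]
ft_force: [-0.7, 0.0, -3.4]
width: 0.0538
finger_force: 25.0
```

```bash
python3 -m inch '[[[0,0,0.015],[0,0,0]],[[0,0,0],[0,0,0]],[[0,0,0],[0,0,0]],[[0,0,0],[0,0,0]]]'
python3 -m inch '[[[0,0,0.015],[0,0,0]],[[0,0,0],[0,0,0]],[[0,0,0],[0,0,0]],[[0,0,0],[0,0,0]]]'
```

```text
clock: 14.13
eef_pos: [0.5435, 0.0163, 0.0627]
orientation: [1.07, 2.954, 0.0]
ft_force: [-3.8, 0.6, 5.7]
width: 0.0542
finger_force: 25.0
clock: 14.47
eef_pos: [0.5435, 0.0163, 0.0627]
orientation: [1.07, 2.954, 0.001]
ft_force: [-4.5, -0.9, 11.0]
width: 0.0539
finger_force: 25.0
```

```bash
python3 -m inch '[[[0,0,-0.018],[0,0,0]],[[0,0,0],[0,0,0]],[[0,0,0],[0,0,0]]]'
python3 -m inch '[[[0,0,0],[0,0,0]],[[0,0,0],[0,0,0]],[[0,0,0],[0,0,0]],[[0,0,0],[0,0,0]],[[0,0,0],[0,0,0]]]' 90 5
python3 -m inch '[[[0,0,0],[0,0,0]],[[0,0,0],[0,0,0]],[[0,0,0],[0,0,0]],[[0,0,-0.2],[0,0,0]],[[0,0,-0.4],[0,0,0]]]'
python3 -m inch '[[[0,0,-0.8],[0,0,0]],[[0,0,-0.9],[0,0,0]],[[0,0,-0.9],[0,0,0]],[[0,0,-0.5],[0,0,0]],[[0.5,0.6,0],[0,0,0]]]'
python3 -m inch '[[[0.7,0.6,0],[0,0,0]],[[0.7,0.6,0],[0,0,0]],[[0.7,0.6,0],[0,0,0]],[[0.7,0.6,0],[0,0,0]],[[0.7,0.6,0],[0,0,0]]]'
python3 -m inch '[[[0.4,0.3,0],[0,0,0]],[[0,0,0],[0,0,0]],[[0,0,0],[0,0,0]],[[0,0,0],[0,0,0]],[[0,0,0],[0,0,0]]]'
python3 - <<'E'
from h import *
f,K,T=cam('top');a=cv2.resize(f[150:270,220:420],None,fx=4,fy=4,interpolation=cv2.INTER_CUBIC)[:290]
g,_,_=cam('scene');b=cv2.resize(g[200:310,230:430],(540,297))
o=np.zeros((600,800,3),np.uint8);o[:290]=a;o[300:597,:540]=b;cv2.imwrite('pics/f5.png',o)
E
```

```text
clock: 14.72
eef_pos: [0.5435, 0.0163, 0.0627]
orientation: [1.07, 2.954, 0.0]
ft_force: [-3.0, 0.0, 6.6]
width: 0.0543
finger_force: 25.0
clock: 15.13
eef_pos: [0.5436, 0.0163, 0.0622]
orientation: [1.07, 2.954, 0.0]
ft_force: [-0.4, -0.3, -0.0]
width: 0.0826
finger_force: 0.0
clock: 15.55
eef_pos: [0.542, 0.0162, 0.0854]
orientation: [-1.069, -2.951, 0.003]
ft_force: [-0.6, -0.9, 0.1]
width: 0.0824
finger_force: 0.0
clock: 15.97
eef_pos: [0.5469, 0.0415, 0.2166]
orientation: [1.08, 2.939, 0.004]
ft_force: [0.0, -0.5, -0.6]
width: 0.0825
finger_force: 0.0
clock: 16.38
eef_pos: [0.5122, 0.231, 0.2112]
orientation: [1.07, 2.953, 0.001]
ft_force: [1.0, 0.2, -0.1]
width: 0.0825
finger_force: 0.0
clock: 16.8
eef_pos: [0.5087, 0.247, 0.2106]
orientation: [1.073, 2.952, -0.001]
ft_force: [0.6, -0.6, 0.1]
width: 0.0829
finger_force: 0.0
```

View pics/f5.png

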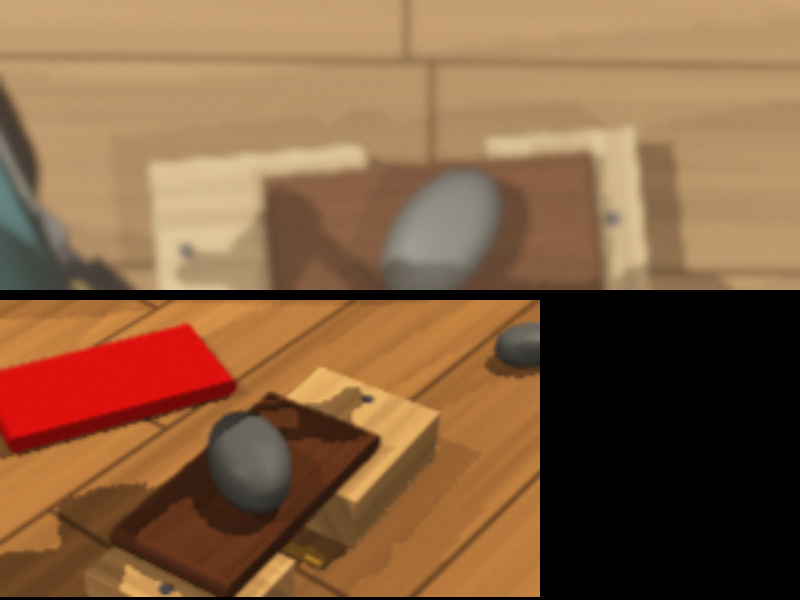

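The stone lies flat near the board's middle: stone at about crop (441,232), board centre at about (433,244). The board hasn't moved and the arm is clear.

```bash
python3 -c "
from rig import arm
print(arm.close_job())"
```

```text
the job is handed in; nothing more can be done
None
```

The job is handed in: the board bridges the gap squarely, about 1 mm off centre along it and 10 mm across by the camera measurements, and the stone lies flat within about 5 mm of its middle. I saw no contact with the key or ashtray but did not re-measure them, and the hand-in gave no verdict.

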